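Press home the stoppers along a row of specimen vials

TASK

The six stoppered glass vials in the rack row nearer the robot have their white stoppers only loosely set. Run a fingertip along that row from one end to the other (either end first), skipping none, and gently press each stopper in until its flange sits down on the glass. Do not lift any vial, do not shove the rack, and leave the tubes in the other row and the things around the rack alone.

Things in the scene. Friction and masses are not known exactly. Their poses are not given: they have to be found in the camera images.
- rack: plywood vial rack, 100 mm deep (its x), 268 mm long (its y) and 50 mm high, loose on the table, about 0.9 kg; origin: centre of its underside. Base board 12 mm thick; the top board (upper face 50 mm high) has two rows of six holes 38 mm apart along y, one row 23 mm to the -x side of the middle (the robot's side), one 23 mm to its +x side
- vial1: clear glass vial, 25 mm across, 70 mm tall, loose in a hole of the rack row nearer the robot, standing on the base board; origin: centre of its underside (12 mm above the table), z up its axis. Its rim is 82 mm above the table. vial1 is at the row's +y end, vial6 at its -y end, 38 mm apart
- vial2: clear glass vial, 25 mm across, 70 mm tall, loose in a hole of the rack row nearer the robot, standing on the base board; origin: centre of its underside (12 mm above the table), z up its axis. Its rim is 82 mm above the table, place 2 of the row
- vial3: clear glass vial, 25 mm across, 70 mm tall, loose in a hole of the rack row nearer the robot, standing on the base board; origin: centre of its underside (12 mm above the table), z up its axis. Its rim is 82 mm above the table, place 3 of the row
- vial4: clear glass vial, 25 mm across, 70 mm tall, loose in a hole of the rack row nearer the robot, standing on the base board; origin: centre of its underside (12 mm above the table), z up its axis. Its rim is 82 mm above the table, place 4 of the row
- vial5: clear glass vial, 25 mm across, 70 mm tall, loose in a hole of the rack row nearer the robot, standing on the base board; origin: centre of its underside (12 mm above the table), z up its axis. Its rim is 82 mm above the table, place 5 of the row
- vial6: clear glass vial, 25 mm across, 70 mm tall, loose in a hole of the rack row nearer the robot, standing on the base board; origin: centre of its underside (12 mm above the table), z up its axis. Its rim is 82 mm above the table, place 6 of the row
- stopper1 (a joint): white push-in stopper of vial1, in m: 0 = standing 8 mm proud of the rim, 0.008 = fully home, its flange down on the glass. Flange 26 mm across, 6 mm thick, flat on top; its top is 96 mm above the table at 0 and 88 mm when home, on the vial's axis. It slides stiffly against about 3 N of friction, stays where it is left, and stops hard when home. All six start 4 to 8 mm proud
- stopper2 (a joint): white push-in stopper of vial2, in m: 0 = standing 8 mm proud of the rim, 0.008 = fully home, its flange down on the glass. Same make as stopper1. For all six: the glass must not get more than 80 N, even for an instant: a finger coming down at 20 mm/s stays well below that, one at 60 mm/s can reach it as the flange lands
- stopper3 (a joint): white push-in stopper of vial3, in m: 0 = standing 8 mm proud of the rim, 0.008 = fully home, its flange down on the glass. Same make as stopper1
- stopper4 (a joint): white push-in stopper of vial4, in m: 0 = standing 8 mm proud of the rim, 0.008 = fully home, its flange down on the glass. Same make as stopper1
- stopper5 (a joint): white push-in stopper of vial5, in m: 0 = standing 8 mm proud of the rim, 0.008 = fully home, its flange down on the glass. Same make as stopper1
- stopper6 (a joint): white push-in stopper of vial6, in m: 0 = standing 8 mm proud of the rim, 0.008 = fully home, its flange down on the glass. Same make as stopper1
- tube_a: screw-cap tube, 24 mm across, 95 mm tall, black cap 29 mm across, loose in the rack's other row (top 107 mm above the table); origin: centre of its underside. Leave alone
- tube_b: the same, 85 mm tall (top 97 mm above the table), in the same other row. Leave alone
- dish: closed petri dish, 92 mm across, 16 mm high, on the table by the rack's +y end; origin: centre of its underside. Leave alone
- forceps: steel forceps, 130 mm long (its y), 8 mm high, lying on the table on the robot's side of the rack; origin: their middle, on the table. Leave alone
- dropper: amber dropper bottle, 34 mm across, 80 mm tall, on the table by the rack's -y end; origin: centre of its underside. Leave alone
- loupe: folding loupe, 95 mm long, 9 mm high, lying on the table beyond the rack; origin: under the lens, handle to its +x. Leave alone
Mind the look-alikes: they are no part of the job. What is shaped like the vial3 but green is not meant.

How it is judged:
By the outcome, as a careful person would: the job done as asked, in the order asked, and still so for the second after the job is handed in, with the robot touching nothing.
It also fails if it takes over 51 s, if anything falls off the work surface, if the arm or the gripper's body presses on something with over 40 N, if the wrist force passes 120 N, or if a joint passes its speed limit or range.

ROBOT

A 6-joint arm with a two-finger parallel gripper is mounted at the origin on the work surface. World frame = base frame: x ahead of the robot, y to its left, z up, the work surface at z = 0. Lengths are in m, angles in rad, forces in N, time in s.
With the tool pointing down it reaches from about 0.3 to 0.875 m from the base axis. Payload 6.4 kg.
Tool frame: the origin (TCP) lies midway between the tips of the shut fingers; the grasp point (between the pads) lies 19 mm behind it; z points along the fingers, y is the line along which they close (so a half turn about z gives the same grasp; the last joint's range is limited). The gripper opens to 85 mm and grips with 20 to 120 N. Pads are 22 mm wide; open, the fingers measure 114 mm over their backs; the gripper's body (76 mm by 85 mm) begins 54 mm behind the grasp point. The pads swing forward as they close: fully open they stand 13 mm farther back than shut.
Start: joints at [0.95, 0.181, 1.607, -0, 1.354, -0.206], TCP at [0.232, 0.526, 0.231] pointing down, gripper open.
Joint ranges: [-2.99, 2.99], [-0.89, 2.07], [0.3, 2.58], [-1.14, 4.28], [0, 2.63], [-3.12, 3.12]. Speed limits (rad/s): [2.57, 2.57, 3.01, 3.14, 3.14, 3.14].

INTERFACE

Orientations are given as a unit quaternion [w, x, y, z].
In Python, from bench import sensors, vision, ctrl gives the robot as it stands.
- The arm moves only by the tool carry_out, never from a script. Its argument "deltas" is text: rows parted by semicolons, each of 7 numbers parted by spaces: the shift along the tool's x, y, z in mm, then the turn, a rotation vector about the tool's x, y, z in rad, then the closure, from 0 (fully open) to 1 (shut). In form: tx ty tz ax ay az claw; .... A call has 1 to 12 rows; each row is the pose to reach, as a shift and turn from the pose commanded when the call began, along the tool's axes at that moment; what a row does not reach only later rows make up. A row lasts 1/8 s, in which the tool goes at most 62.5 mm and 10.7 degrees, less where a joint would pass 70% of its speed; a pose out of reach is approached as far as the arm can. A call with a gripper value outside its range is refused whole. The fingers move at their own pace and stop on an object; the grip force is fixed at half the most. Time passes only in rows, so rows that repeat a pose let the fingers close. It gives the time, the measured TCP pose, the force, the opening and the grip force at its end, in the units of the state.
- sensors.get_obs(): the state, without advancing time (a new reading comes with each control period).
- vision.camera(name): name is "side" or "top" or "wrist"; returns the picture (400x640x3 uint8, blue, green, red); there is no depth.
- vision.camera_model(name): a dict with "K" (3x3 intrinsics, pixels), "k1" (the pictures are not rectified: a ray, as slopes to the right and down, at radius r is drawn at 1 + k1 r^2 times it, then the intrinsics apply), "extrinsics" (4x4, takes a point from world to camera coordinates); the wrist camera has in their place "hand_eye" (4x4, takes a point from camera to tool coordinates, whose origin is the TCP and whose axes are the flange's). Camera axes: x right, y down, z forward; pixel columns grow to the right and rows downward; lengths in m; the calibration is good to about 2 mm. A picture is of the moment at which its call begins: read the wrist's pose just before it. camera_model takes no time and is no camera call.
- ctrl.hand_in(): hands the job in; it is judged then, once.
The state is a dict: "time_s": time; "q": joint angles; "dq": joint speeds; "joint_efforts": joint torques, N m; "eef_pos": TCP position; "eef_rot": TCP orientation; "wrist_force": force on the tool from outside, world axes, zero at the start; "torque": the same for the moment, N m; "opening": opening from 0.0 (shut) to 1.0 (fully open); "grasp_force": force on a finger pad.
Only numpy, scipy, OpenCV 4.12 (cv2) and the standard library are available. Lean on these libraries where they do the work, as an engineer would, in place of code of your own. Each camera call takes 0.05 s, during which the arm holds its last target. There are 200 camera calls.

## Working session

There is one attempt and no reset: what is moved stays moved. The work goes in short steps, Python scripts to look and compute and a tool call to move; the robot and the scene stay as the last step left them, time stands still between calls to the robot, and variables do not carry over. Pictures are saved under pics/ and viewed, at most 10 in all, crops included, and the job is handed in when it is done.

Besides the shell and the picture viewer there is one more tool, called after "Request:" as a command line: name --argument value ..., lists and objects as JSON in quotes. carry_out: Moves the arm, as the interface text tells. Its arguments: {"type":"object","properties":{"deltas":{"type":"string"}},"required":["deltas"]}

```bash
mkdir -p pics; ls
python3 - <<'E'
from bench import sensors, vision, ctrl
import cv2
print(sensors.get_obs())
for n in("top","side"):
    cv2.imwrite(f"pics/{n}0.png",vision.camera(n)); print(vision.camera_model(n))
print(vision.camera_model("wrist"))
E
```

```text
pics
{'time_s': 0.0, 'q': array([ 9.49668812e-01,  1.81579127e-01,  1.60797432e+00,  7.64704889e-06,
        1.35380364e+00, -2.06322416e-01]), 'dq': array([ 0.00122213, -0.00126833, -0.00070944,  0.00023475,  0.00099056,
        0.00162674]), 'joint_efforts': array([ 5.23696835e-04, -4.44870758e+01, -3.51337409e+01, -1.99288561e-04,
        9.14837321e-03,  9.59395635e-06]), 'eef_pos': array([0.2314045 , 0.52579175, 0.23037902]), 'eef_rot': array([-3.58090778e-04,  2.05919541e-01,  9.78568528e-01, -8.06286126e-04]), 'wrist_force': array([-0.30602783,  0.18226774, -0.00575192]), 'torque': array([-0.03627865,  0.00449897, -0.02811072]), 'grasp_force': 0.0, 'opening': 1.0023022369522894}
{'K': array([[474.62367501,   0.        , 327.11561842],
       [  0.        , 474.62367501, 190.15191366],
       [  0.        ,   0.        ,   1.        ]]), 'k1': -0.014278593687102822, 'extrinsics': array([[-0.00835467, -0.99992501, -0.00895416,  0.06523143],
       [-0.99554908,  0.00915806, -0.09379847,  0.57024243],
       [ 0.09387344,  0.00813065, -0.99555094,  0.95204099],
       [ 0.       
[... 337 characters left out ...]
37127, -0.83477258,  0.29360959],
       [ 0.47805172,  0.68462211, -0.55023552,  0.42710196],
       [ 0.        ,  0.        ,  0.        ,  1.        ]])}
{'K': array([[303.63413137,   0.        , 316.8176578 ],
       [  0.        , 303.63413137, 197.71250105],
       [  0.        ,   0.        ,   1.        ]]), 'k1': -0.03371391911224642, 'hand_eye': array([[-1.82186762e-03, -9.57083011e-01, -2.89808196e-01,
         7.44321719e-02],
       [ 9.99997886e-01, -2.01999169e-03,  3.84516268e-04,
         1.31691083e-03],
       [-9.53424137e-04, -2.89806883e-01,  9.57084668e-01,
        -1.42129282e-01],
       [ 0.00000000e+00,  0.00000000e+00,  0.00000000e+00,
         1.00000000e+00]])}
```

View pics/top0.png

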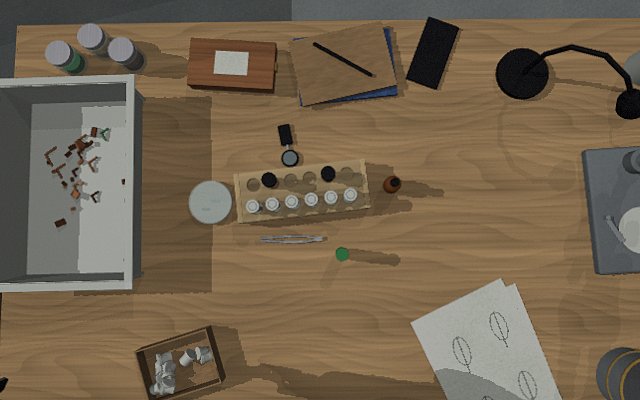

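View pics/side0.png

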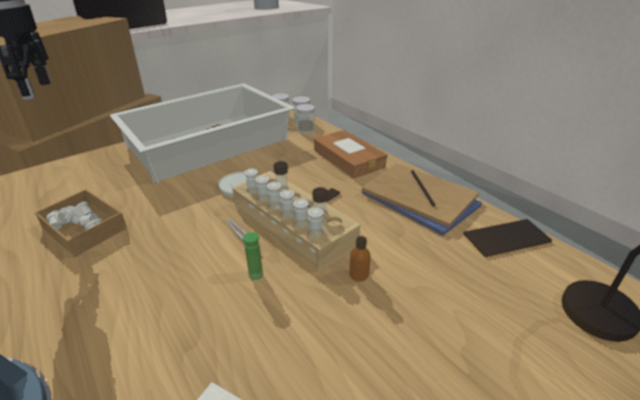

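Top view: the six white stoppers run from (252,206) to (350,195). The look-alikes are the green vial at (342,254), the black-capped tubes at (269,180) and (328,173), and the white bits in the box at (180,355). My choice is the six white discs in the rack row nearer the robot. Next I'll measure them and check with a crop.

```bash
cat > h.py <<'E'
import numpy as np, cv2
from bench import sensors, vision
from scipy.spatial.transform import Rotation as R
def rot(q): return R.from_quat(np.roll(q,-1))
def cast(m,px,z,T):           # T: camera->world
    u=cv2.undistortPoints(np.float64(px).reshape(-1,1,2),m["K"],np.array([m["k1"],0,0,0,0.])).reshape(-1,2)
    d=np.c_[u,np.ones(len(u))]@T[:3,:3].T
    return T[:3,3]+d*((z-T[2,3])/d[:,2])[:,None]
def blobs(img,box,amin,amax,vmin=150,smax=45):
    hsv=cv2.cvtColor(img,cv2.COLOR_BGR2HSV); k=np.zeros(img.shape[:2],np.uint8)
    x0,y0,x1,y1=box; k[y0:y1,x0:x1]=cv2.inRange(hsv,(0,0,vmin),(180,smax,255))[y0:y1,x0:x1]
    n,_,s,c=cv2.connectedComponentsWithStats(k)
    o=[(c[i],s[i]) for i in range(1,n) if amin<s[i][4]<amax]
    return sorted(o,key=lambda a:a[0][0])
E
python3 - <<'E'
from h import *
im=cv2.imread("pics/top0.png"); m=vision.camera_model("top")
b=blobs(im,(236,180,365,220),40,400)
for c,s in b: print(c.round(1),s)
T=np.linalg.inv(m["extrinsics"])
P=cast(m,[c for c,s in b],0.094,T); print(P.round(4)); print(np.diff(P[:,:2],axis=0).round(4))
cv2.imwrite("pics/crop1.png",cv2.resize(im[150:270,225:405],None,fx=4,fy=4,interpolation=cv2.INTER_CUBIC))
E
```

```text
[251.8 205.7] [246 200  13  13  98]
[271.6 203.4] [266 198  12  12  84]
[291.1 201. ] [285 195  13  13  89]
[310.8 198.6] [305 193  13  13  88]
[330.2 196.5] [325 191  12  12  86]
[349.9 194. ] [344 188  13  13  93]
[[0.5359 0.2045 0.094 ]
 [0.5399 0.1665 0.094 ]
 [0.5442 0.129  0.094 ]
 [0.5484 0.0912 0.094 ]
 [0.5523 0.0538 0.094 ]
 [0.5566 0.016  0.094 ]]
[[ 0.004  -0.0381]
 [ 0.0044 -0.0374]
 [ 0.0042 -0.0378]
 [ 0.0038 -0.0374]
 [ 0.0043 -0.0378]]
```

View pics/crop1.png

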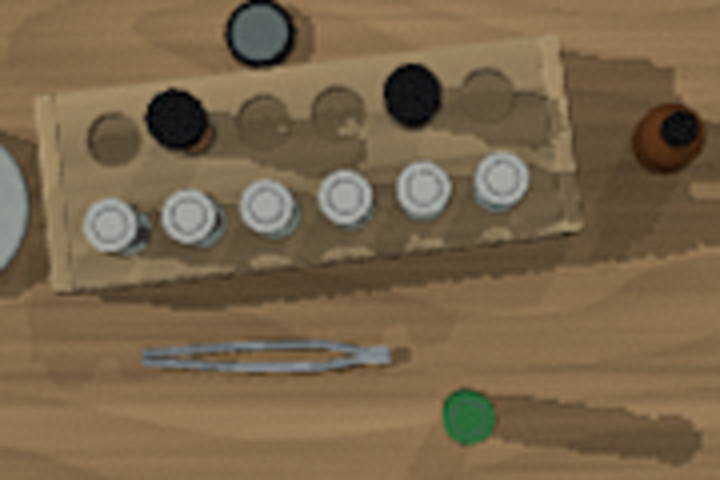

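The crop confirms the six white stoppers, at crop x 110–500, y 180–225. The green vial stands apart at (470,415). I'll move above vial1 with the fingers shut and turned along the row.

Request:
carry_out --deltas "-34 -14 0 0 0 -0.044 1; -68 -28 0 0 0 -0.088 1; -102 -43 0 0 0 -0.131 1; -136 -57 0 0 0 -0.175 1; -170 -71 0 0 0 -0.219 1; -204 -86 0 0 0 -0.263 1; -238 -100 0 0 0 -0.306 1; -272 -114 0 0 0 -0.35 1; -306 -128 0 0 0 -0.394 1; -340 -143 0 0 0 -0.438 1; -374 -157 0 0 0 -0.481 1; -408 -171 0 0 0 -0.525 1"

```text
time_s: 1.6
eef_pos: [0.5366, 0.2043, 0.2308]
eef_rot: [-0.0, -0.056, 0.998, -0.0]
wrist_force: [0.0, 1.2, -0.2]
opening: 0.002
grasp_force: 0.0
```

Request:
carry_out --deltas "0 0 10 0 0 0 1; 0 0 20 0 0 0 1; 0 0 20 0 0 0 1; 0 0 20 0 0 0 1"

```text
time_s: 2.1
eef_pos: [0.5357, 0.2061, 0.2113]
eef_rot: [-0.0, -0.056, 0.998, 0.0]
wrist_force: [0.2, 0.4, -0.1]
opening: 0.0
grasp_force: 0.0
```

Run:
```python
from h import *
o=sensors.get_obs(); im=vision.camera("wrist"); m=vision.camera_model("wrist")
print(o["eef_pos"],rot(o["eef_rot"]).as_matrix().round(4),o["wrist_force"],o["q"].round(2))
T=np.eye(4);T[:3,:3]=rot(o["eef_rot"]).as_matrix();T[:3,3]=o["eef_pos"];T=T@m["hand_eye"]
for c,s in blobs(im,(0,0,640,400),300,6000): print(c.round(1),s,cast(m,c,.094,T).round(4))
cv2.imwrite("pics/w1.png",im)
```

```text
[0.53565566 0.20613234 0.21131338] [[-9.938e-01 -1.111e-01 -2.000e-04]
 [-1.111e-01  9.938e-01  1.000e-04]
 [ 2.000e-04  1.000e-04 -1.000e+00]] [ 0.17659975  0.37741702 -0.09333192] [ 0.16  0.2   1.63  0.    1.32 -1.52]
[106.2 190.8] [ 93 178  28  27 524] [[0.5547 0.0188 0.094 ]]
[147.  190.7] [133 178  31  27 549] [[0.5505 0.0563 0.094 ]]
[187.5 191.2] [174 178  29  28 554] [[0.5469 0.0929 0.094 ]]
[229.6 191.4] [215 178  30  28 572] [[0.5431 0.1304 0.094 ]]
[272.5 191. ] [258 178  30  27 555] [[0.5385 0.1684 0.094 ]]
[314.9 191.1] [301 178  29  27 561] [[0.5345 0.2059 0.094 ]]
[400.5 193.3] [ 363  157   77   74 4430] [[0.5282 0.2819 0.094 ]]
```

View pics/w1.png

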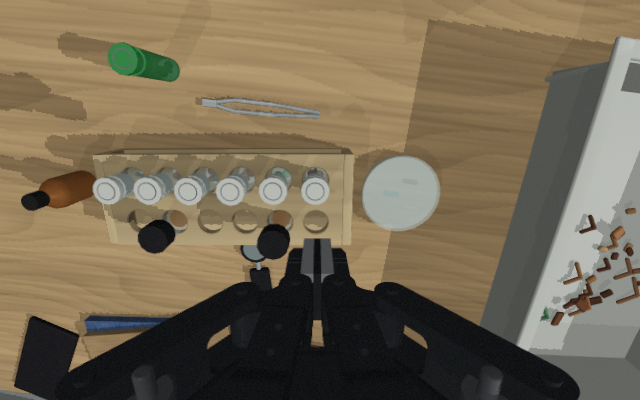

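The wrist view shows the row at v≈191, with vial1 at (315,191) in line with the fingertip and the dish to its right. Both cameras agree within 2–3 mm, so I'll descend.

Request:
carry_out --deltas "0.5 -1 20 0 0 0 1; 0.5 -1 45 0 0 0 1; 0.5 -1 70 0 0 0 1; 0.5 -1 90 0 0 0 1; 0.5 -1 100 0 0 0 1; 0.5 -1 105 0 0 0 1; 0.5 -1 107 0 0 0 1; 0.5 -1 107 0 0 0 1; 0.5 -1 107 0 0 0 1"

```text
time_s: 3.28
eef_pos: [0.5362, 0.2043, 0.1049]
eef_rot: [0.001, -0.055, 0.998, 0.0]
wrist_force: [-0.9, 0.5, 0.1]
opening: -0.003
grasp_force: 0.0
```

Request:
carry_out --deltas "0 0 2 0 0 0 1; 0 0 4 0 0 0 1; 0 0 6 0 0 0 1; 0 0 8 0 0 0 1; 0 0 10 0 0 0 1; 0 0 12 0 0 0 1; 0 0 13 0 0 0 1; 0 0 13 0 0 0 1"

```text
time_s: 4.28
eef_pos: [0.536, 0.2043, 0.0915]
eef_rot: [0.0, -0.055, 0.998, 0.0]
wrist_force: [-0.9, 0.2, 1.4]
opening: 0.002
grasp_force: 0.9
```

Request:
carry_out --deltas "0 0 1 0 0 0 1; 0 0 2 0 0 0 1; 0 0 2.5 0 0 0 1; 0 0 2.5 0 0 0 1"

```text
time_s: 4.78
eef_pos: [0.5359, 0.2043, 0.0888]
eef_rot: [0.0, -0.055, 0.998, 0.0]
wrist_force: [0.0, -0.1, 2.4]
opening: -0.001
grasp_force: 1.2
```

Request:
carry_out --deltas "0 0 0.5 0 0 0 1; 0 0 1 0 0 0 1; 0 0 1 0 0 0 1"

```text
time_s: 5.15
eef_pos: [0.536, 0.2043, 0.088]
eef_rot: [0.0, -0.055, 0.998, 0.0]
wrist_force: [-0.4, -0.7, 4.6]
opening: -0.006
grasp_force: 2.4
```

Request:
carry_out --deltas "0 0 0.5 0 0 0 1; 0 0 1 0 0 0 1; 0 0 1 0 0 0 1"

```text
time_s: 5.52
eef_pos: [0.5367, 0.2045, 0.0881]
eef_rot: [0.001, -0.055, 0.998, 0.0]
wrist_force: [-1.5, -0.1, 9.8]
opening: 0.004
grasp_force: 5.0
```

Vial1 is home: z is stuck at 0.088 and the force is rising. On to vial2.

Request:
carry_out --deltas "0 0 -8 0 0 0 1; 0 0 -16 0 0 0 1; 0.5 0 -17 0 0 0 1; 1 -12 -17 0 0 0 1; 1 -26 -17 0 0 0 1; 1 -37.5 -17 0 0 0 1; 1 -37.5 -17 0 0 0 1; 1 -37.5 -17 0 0 0 1"

```text
time_s: 6.52
eef_pos: [0.539, 0.1668, 0.1038]
eef_rot: [-0.0, -0.055, 0.999, 0.0]
wrist_force: [1.6, -0.2, 0.4]
opening: 0.001
grasp_force: 0.0
```

Request:
carry_out --deltas "0 0 2 0 0 0 1; 0 0 4 0 0 0 1; 0 0 6 0 0 0 1; 0 0 8 0 0 0 1; 0 0 10 0 0 0 1; 0 0 12 0 0 0 1; 0 0 14 0 0 0 1; 0 0 15.5 0 0 0 1; 0 0 16.5 0 0 0 1; 0 0 17.2 0 0 0 1; 0 0 17.2 0 0 0 1; 0 0 17.2 0 0 0 1"

```text
time_s: 8.02
eef_pos: [0.54, 0.1671, 0.0881]
eef_rot: [0.001, -0.055, 0.998, 0.0]
wrist_force: [-2.2, -0.4, 11.0]
opening: -0.001
grasp_force: 5.0
```

Request:
carry_out --deltas "0 0 -8 0 0 0 1; 0 0 -16 0 0 0 1; 0 0 -17 0 0 0 1; 0 -12 -17 0 0 0 1; 0 -26 -17 0 0 0 1; 0 -38 -17 0 0 0 1; 0 -38 -17 0 0 0 1; 0 -38 -17 0 0 0 1"

```text
time_s: 9.02
eef_pos: [0.5431, 0.129, 0.1035]
eef_rot: [-0.0, -0.055, 0.998, 0.0]
wrist_force: [-0.3, 0.8, 0.1]
opening: -0.002
grasp_force: 0.0
```

Request:
carry_out --deltas "0 0 2 0 0 0 1; 0 0 4 0 0 0 1; 0 0 6 0 0 0 1; 0 0 8 0 0 0 1; 0 0 10 0 0 0 1; 0 0 12 0 0 0 1; 0 0 14 0 0 0 1; 0 0 15.5 0 0 0 1; 0 0 16.5 0 0 0 1; 0 0 17 0 0 0 1; 0 0 17 0 0 0 1; 0 0 17 0 0 0 1"

```text
time_s: 10.52
eef_pos: [0.5442, 0.1292, 0.0881]
eef_rot: [0.001, -0.055, 0.998, -0.0]
wrist_force: [-2.0, -0.4, 10.7]
opening: -0.002
grasp_force: 5.4
```

Run:
```python
from h import *
o=sensors.get_obs(); im=vision.camera("wrist"); m=vision.camera_model("wrist")
cv2.imwrite("pics/w2.png",im)
```

```text
(no output)
```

View pics/w2.png

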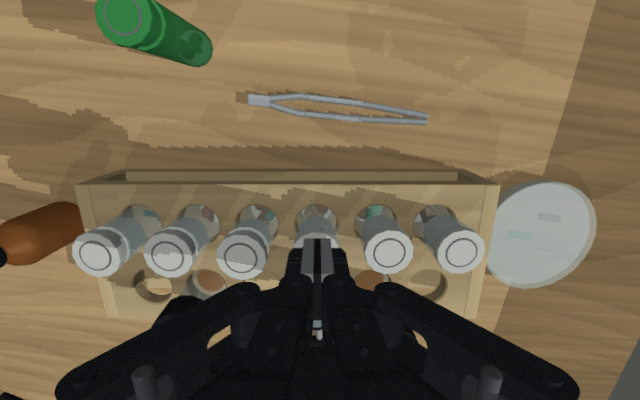

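The fingertip sits on stopper 3 at (317,245). Stoppers 1 and 2, at (460,252) and (390,252), look down, and the rack hasn't moved. Continuing along the row.

Request:
carry_out --deltas "0 0 -8 0 0 0 1; 0 0 -16 0 0 0 1; 0 0 -17 0 0 0 1; 0 -12 -17 0 0 0 1; 0 -26 -17 0 0 0 1; 0 -38 -17 0 0 0 1; 0 -38 -17 0 0 0 1; 0 -38 -17 0 0 0 1"

```text
time_s: 11.58
eef_pos: [0.5473, 0.0912, 0.1035]
eef_rot: [-0.0, -0.055, 0.998, 0.0]
wrist_force: [0.7, 0.5, -0.8]
opening: -0.001
grasp_force: 0.0
```

Request:
carry_out --deltas "0 0 2 0 0 0 1; 0 0 4 0 0 0 1; 0 0 6 0 0 0 1; 0 0 8 0 0 0 1; 0 0 10 0 0 0 1; 0 0 12 0 0 0 1; 0 0 14 0 0 0 1; 0 0 15.5 0 0 0 1; 0 0 16.5 0 0 0 1; 0 0 17 0 0 0 1; 0 0 17 0 0 0 1; 0 0 17 0 0 0 1"

```text
time_s: 13.08
eef_pos: [0.5484, 0.0913, 0.0881]
eef_rot: [0.001, -0.055, 0.998, -0.0]
wrist_force: [-2.1, 0.7, 10.2]
opening: 0.005
grasp_force: 5.4
```

Request:
carry_out --deltas "0 0 -8 0 0 0 1; 0 0 -16 0 0 0 1; 0 0 -17 0 0 0 1; 0 -12 -17 0 0 0 1; 0 -26 -17 0 0 0 1; 0 -37.5 -17 0 0 0 1; 0 -37.5 -17 0 0 0 1; 0 -37.5 -17 0 0 0 1"

```text
time_s: 14.08
eef_pos: [0.5514, 0.0539, 0.1035]
eef_rot: [-0.0, -0.055, 0.998, 0.0]
wrist_force: [-0.1, 0.3, 0.8]
opening: -0.001
grasp_force: 0.0
```

Request:
carry_out --deltas "0 0 2 0 0 0 1; 0 0 4 0 0 0 1; 0 0 6 0 0 0 1; 0 0 8 0 0 0 1; 0 0 10 0 0 0 1; 0 0 12 0 0 0 1; 0 0 14 0 0 0 1; 0 0 15.5 0 0 0 1; 0 0 16.5 0 0 0 1; 0 0 17 0 0 0 1; 0 0 17 0 0 0 1; 0 0 17 0 0 0 1"

```text
time_s: 15.58
eef_pos: [0.5525, 0.054, 0.0881]
eef_rot: [0.001, -0.055, 0.998, -0.0]
wrist_force: [-1.2, -0.9, 11.5]
opening: 0.001
grasp_force: 5.1
```

Request:
carry_out --deltas "0 0 -8 0 0 0 1; 0 0 -16 0 0 0 1; 0 0 -17 0 0 0 1; 0 -12 -17 0 0 0 1; 0 -26 -17 0 0 0 1; 0 -37.5 -17 0 0 0 1; 0 -37.5 -17 0 0 0 1; 0 -37.5 -17 0 0 0 1"

```text
time_s: 16.58
eef_pos: [0.5555, 0.0167, 0.1035]
eef_rot: [-0.0, -0.055, 0.998, 0.0]
wrist_force: [-0.6, 0.0, -0.3]
opening: -0.003
grasp_force: 0.0
```

Request:
carry_out --deltas "0 0 2 0 0 0 1; 0 0 4 0 0 0 1; 0 0 6 0 0 0 1; 0 0 8 0 0 0 1; 0 0 10 0 0 0 1; 0 0 12 0 0 0 1; 0 0 14 0 0 0 1; 0 0 15.5 0 0 0 1; 0 0 16.5 0 0 0 1; 0 0 17 0 0 0 1; 0 0 17 0 0 0 1; 0 0 17 0 0 0 1"

```text
time_s: 18.08
eef_pos: [0.5566, 0.0167, 0.0881]
eef_rot: [0.001, -0.055, 0.998, -0.0]
wrist_force: [-1.5, 0.4, 9.9]
opening: -0.001
grasp_force: 5.2
```

Request:
carry_out --deltas "0 0 -6 0 0 0 1; 0 0 -16 0 0 0 1; 0 0 -36 0 0 0 1; 0 0 -66 0 0 0 1; 0 0 -96 0 0 0 1; 0 0 -120 0 0 0 1; 0 38 -125 0 0 0 1; 0 76 -125 0 0 0 1; 0 95 -125 0 0 0 1; 0 95 -125 0 0 0 1; 0 95 -125 0 0 0 1"

```text
time_s: 19.45
eef_pos: [0.5452, 0.1104, 0.2114]
eef_rot: [-0.0, -0.055, 0.998, -0.0]
wrist_force: [0.7, -0.4, -0.4]
opening: -0.0
grasp_force: 0.0
```

Run:
```python
from h import *
cv2.imwrite("pics/w3.png",vision.camera("wrist"))
s=vision.camera("side"); a=cv2.imread("pics/side0.png")
cv2.imwrite("pics/s3.png",np.vstack([cv2.resize(i[150:270,215:375],None,fx=2.5,fy=2.5,interpolation=cv2.INTER_CUBIC) for i in (a,s)]))
```

```text
(no output)
```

View pics/w3.png

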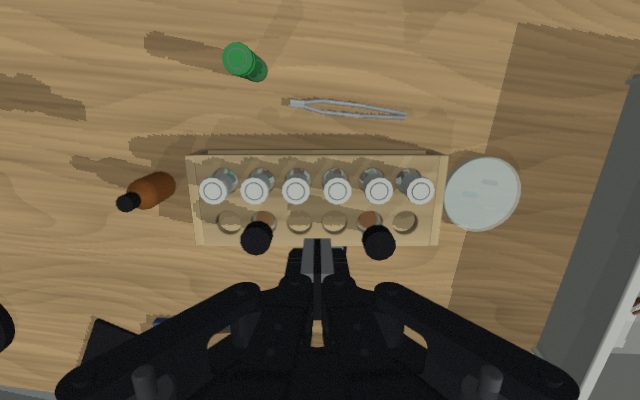

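View pics/s3.png

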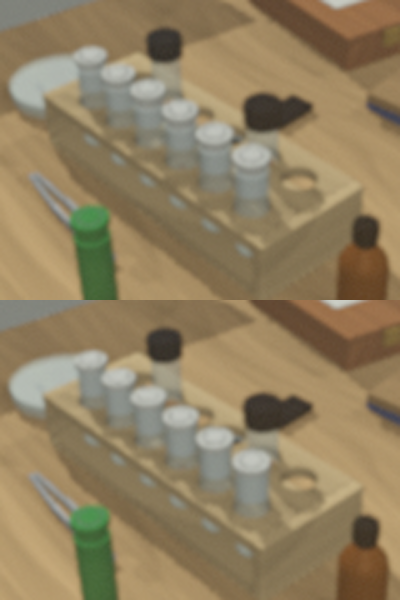

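The wrist view shows all six stoppers in an even row at v≈190. In the side before/after crop they sit lower, and the rack and everything around it are unmoved.

```bash
python3 -c "
from bench import ctrl
print(ctrl.hand_in())"
```

```text
the job is handed in; nothing more can be done
None
```

I pressed all six stoppers home in order from vial1 to vial6, with the wrist force reading about 10–12 N at the end of each press. In the final pictures the rack and the things around it hadn't moved. The job was handed in at about 19.5 s; the hand-in returned no verdict.

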